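# Draw the bait tray from the rodent station and weigh it

### The job

Take the bait tray out of the open rodent bait station by drawing it straight out along its snug channel (it has a red pull tab for this), and set it gently in the middle of the weighing pan of the bench scale, standing on the pan alone. Keep the tray level all the way, never force it against its channel (if it binds, feel which way and ease it), keep both blue bait blocks lying in it, and leave everything else on the bench where it is.

Things in the scene. Friction and masses are not known exactly. Their poses are not given: they have to be found in the camera images.
- station: Rodent bait station screwed to the bench: light grey base 200 deep (x) x 240 wide (y) x 70 mm high; black lid stands open along its rear (+x) edge, to 265 mm high. Origin: centre of underside, z up. The front face (x=-100) has a notch, open above, through which the tray slides out along the station's -x. The channel's centre line is at y=+35, parallel to x. The block on the steel rod at -y stays.
- channel_mouth (a point): Centre of the channel's mouth in the plane of the front face, 30 mm above the bench; axes as the station's. Channel: 178 mm deep, bed at height 16, upright cheeks 57.5 mm apart, black ribs overhang the tray's side walls (underside at height 45.5, top 49.5). The tray has 0.75 mm play to each side, 1.5 mm in height: it can only be drawn, not lifted out. The runners take 25 N at most.
- tray_center (a point): Centre of the bait tray's box, half-way up: metal tray 170 long (x) x 56 wide (y) x 28 mm high, upright sides, walls and floor 4 mm, 0.2-0.35 kg plus two 0.05 kg blocks. Axes parallel to the station's. Starts with its front 0-10 mm out of the front face. The part outside can be gripped across its 56 mm. Let go, it stays put while its centre is inside the mouth; by the tab alone it droops once out.
- tray_tab (a point): Centre of the red pull tab: upright plate 10 mm thick (tray's y), 26 mm high, sticking out 34 mm from the tray's front along its -x; 103 mm ahead of the tray's centre, level with it (30 mm above the bench at the start). Pinch it across the 10 mm. Gripped 1 mm off centre or twisted, the tray loads a cheek: felt as side force or twist on the gripper, relieved by giving way to it.
- block_front_center (a point): Centre of a blue bait block, 64 x 32 x 22 mm, lying loose in the tray's front well (wells 79 x 48 mm, 24 mm deep).
- block_rear_center (a point): Centre of the same kind of blue block lying loose in the tray's rear well.
- scale: Bench scale, fixed: white housing 235 mm (x) by 230 mm (y), 36 mm high, with the display on its -x side and the pan above it. Origin at bench height, 10 mm to -x from under the pan's centre; z up.
- pan_center (a point): Centre of the top face of the scale's flat steel weighing pan, 180 mm (scale's x) by 230 mm (scale's y), 5 mm thick, top 55 mm above the bench.
- sprayer: White spray bottle with a blue head, 220 mm tall, loose bystander.
- jar: White jar with a red lid, 110 mm tall, loose bystander.
- can: Green can, 190 mm tall, loose bystander.
- torch: Black torch lying on the bench, 150 mm long, 42 mm high, loose bystander.
- screwdriver: Screwdriver with an orange handle lying on the bench, loose bystander.
- spare_block: A spare blue bait block lying on the bench, loose bystander.
Not all that is in view belongs to the job. Of the things that look like the part that bears tray_center, the largest one is meant.

How it is judged:
By the outcome, as a careful person would: the job done as asked, in the order asked, and still so for the second after the job is handed in, with the robot touching nothing.
It also fails if it takes over 72 s, if anything falls off the work surface, if the arm or the gripper's body presses on something with over 40 N, if the wrist force passes 120 N, or if a joint passes its speed limit or range.

### The arm

A 6-joint arm with a two-finger parallel gripper is mounted at the origin on the work surface. World frame = base frame: x ahead of the robot, y to its left, z up, the work surface at z = 0. Lengths are in m, angles in rad, forces in N, time in s.
With the tool pointing down it reaches from about 0.275 to 0.975 m from the base axis. Payload 8.4 kg.
Tool frame: the origin (TCP) lies midway between the tips of the shut fingers; the grasp point (between the pads) lies 19 mm behind it (tcp_to_grasp is the distance from the TCP to the grasp point, in m); z points along the fingers, y is the line along which they close (so a half turn about z gives the same grasp; the last joint's range is limited). The gripper opens to 92 mm and grips with 3 to 60 N. Pads are 20 mm wide; open, the fingers measure 128 mm over their backs; the gripper's body (75 mm by 189 mm) begins 69 mm behind the grasp point.
Start: joints at [-1.347, 0.353, 1.633, -0, 1.155, -0.002], TCP at [0.14, -0.609, 0.215] pointing down, gripper open.
Joint ranges: [-2.63, 2.63], [-0.92, 2.1], [0.06, 2.66], [-1.3, 4.44], [0, 2.69], [-3.02, 3.02]. Speed limits (rad/s): [2.22, 2.22, 2.79, 3.14, 3.14, 3.14].

### API

Orientations are given as a unit quaternion [x, y, z, w].
In Python, from rig import * gives the robot as it stands.
- The arm moves only by the tool carry_out, never from a script. Its argument "steps" is a list of rows, each a list of 7 numbers: the turn, a rotation vector about the world's x, y, z each as a share of 180 degrees, from -1 to 1, then the shift along the world's x, y, z each as a share of 0.5 m, from -1 to 1, then the gripper's target within -1 to 1 (fully open at 1, half-way at 0, shut at -1). A call has 1 to 12 rows; each row is the pose to reach, as a shift and turn from the pose commanded when the call began, turning the shorter way round; what a row does not reach only later rows make up. A row lasts 1/8 s, in which the tool goes at most 62.5 mm and 10.7 degrees, less where a joint would pass 70% of its speed; a pose out of reach is approached as far as the arm can. A call with a number of a shift or a turn outside -1 to 1 is refused whole. A call with a gripper value outside its range is refused whole. The fingers move at their own pace and stop on an object; the grip force is fixed at half the most. Time passes only in rows, so rows that repeat a pose let the fingers close. It gives the time, the measured TCP pose, the force, the opening and the grip force at its end, in the units of the state.
- sense(): the state, without advancing time (a new reading comes with each control period).
- read_camera(name): name is "scene" or "top" or "wrist"; returns (picture, depth): 420x560x3 uint8, red, green, blue; 420x560 float32, m along the optical axis (not along the pixel's ray), 0 where there is no reading.
- camera_info(name): a dict with "fx", "fy", "cx", "cy" (pixels), "dist_coeffs" ([k1, k2, p1, p2, k3] as OpenCV has them; the pictures are not rectified), "rvec" (rotation vector, rad) and "tvec" (3), from world to camera coordinates, as OpenCV has them. Camera axes: x right, y down, z forward; pixel columns grow to the right and rows downward; lengths in m; the calibration is good to about 2 mm. A picture is of the moment at which its call begins: read the wrist's pose just before it. camera_info takes no time and is no camera call; for the wrist camera it gives the pose at the moment of the call.
- sign_off(): hands the job in; it is judged then, once.
Trained networks look in the newest picture that a camera, given by its name, has taken for a name from the list of things; names that differ only in an ending like _2 or _b are one class to them, and where a whole thing is asked for, a point or a joint stands for the part that bears it (a point fixed in the world has none). Each returns a list of dicts, best first, with "conf" (0 to 1); they miss things now and then, are a little off and sometimes report something else, mostly with a low value. They report only what shows in the picture. A call takes as long as a camera call. They do not tell look-alikes from the thing itself.
- boxes_of(label, camera): "bbox" ([left, top, right, bottom] in pixels, round what is visible of it).
- trace(label, camera): "pixels" (420x560 bool, what is visible of it) and "bbox" ([left, top, right, bottom] in pixels, round what is visible of it).
The state is a dict: "time": time; "joint_pos": joint angles; "joint_velocities": joint speeds; "joint_efforts": joint torques, N m; "tool_pos": TCP position; "tcp_rot": TCP orientation; "wrist_force": force on the tool from outside, world axes, zero at the start; "ft_torque": the same for the moment, N m; "width": finger opening in m; "gripper_force": force on a finger pad.
Only numpy, scipy, OpenCV 4.12 (cv2) and the standard library are available. Lean on these libraries where they do the work, as an engineer would, in place of code of your own. Each camera call takes 0.05 s, during which the arm holds its last target. There are 200 camera calls.

## Working session

There is one attempt and no reset: what is moved stays moved. The work goes in short steps, Python scripts to look and compute and a tool call to move; the robot and the scene stay as the last step left them, time stands still between calls to the robot, and variables do not carry over. Pictures are saved under pics/ and viewed, at most 10 in all, crops included, and the job is handed in when it is done.

Besides the shell and the picture viewer there is one more tool, called after "Emit:" in YAML: its name, and indented under it one key for each argument. carry_out: Moves the arm, as the interface text tells. Its arguments: {"type":"object","properties":{"steps":{"type":"array","items":{"type":"array","items":{"type":"number"}}}},"required":["steps"]}

```bash
ls; mkdir -p pics
cat > h.py <<'E'
from rig import *
import numpy as np, cv2
def shot(c,fn=None):
    p,d=read_camera(c); i=camera_info(c)
    if fn: cv2.imwrite('pics/'+fn,p[:,:,::-1])
    return p,d,i
def world(uv,z,i):
    # uv Nx2 pixels, z depth -> world
    uv=np.asarray(uv,float).reshape(-1,1,2)
    K=np.array([[i['fx'],0,i['cx']],[0,i['fy'],i['cy']],[0,0,1]])
    n=cv2.undistortPoints(uv,K,np.array(i['dist_coeffs'])).reshape(-1,2)
    z=np.asarray(z,float).reshape(-1,1)
    P=np.hstack([n*z,z]); R=cv2.Rodrigues(np.array(i['rvec'],float))[0]
    return (P-np.array(i['tvec']).reshape(1,3))@R
def cloud(d,i,mask=None):
    m=d>0
    if mask is not None: m&=mask
    v,u=np.nonzero(m)
    return world(np.c_[u,v],d[m],i),u,v
E
python3 - <<'E'
from h import *
for c in ['scene','top']:
    p,d,i=shot(c,c+'.png')
    print(c,i)
    for l in ['tray_center','tray_tab','station','scale','pan_center','block_front_center']:
        try: print(l,[(np.round(b['bbox']).astype(int).tolist(),round(b['conf'],2)) for b in boxes_of(l,c)])
        except Exception as e: print(l,e)
a=cv2.imread('pics/scene.png');b=cv2.imread('pics/top.png')
print(sense()['time'],sense()['wrist_force'],sense()['tcp_rot'])
E
```

```text
pics
scene {'fx': 436.6816840160779, 'fy': 436.6816840160779, 'cx': 284.6175554508999, 'cy': 207.4481722514639, 'dist_coeffs': array([-0.13929629,  0.        ,  0.        ,  0.        ,  0.        ]), 'rvec': array([ 1.88088237,  1.73556183, -0.6125293 ]), 'tvec': array([-0.1879759 , -0.37793744,  1.46131506])}
tray_center [([340, 139, 383, 169], 0.9), ([296, 218, 378, 235], 0.68), ([469, 190, 482, 210], 0.45)]
tray_tab [([300, 215, 381, 239], 0.81), ([343, 134, 384, 164], 0.59), ([469, 194, 479, 209], 0.53)]
station [([312, 132, 477, 287], 0.66), ([127, 245, 174, 316], 0.3), ([317, 219, 341, 226], 0.18)]
scale []
pan_center [([48, 161, 164, 240], 0.72)]
block_front_center [([315, 219, 342, 226], 0.61), ([126, 246, 176, 316], 0.18)]
top {'fx': 531.4517775757263, 'fy': 531.4517775757263, 'cx': 283.1165082142644, 'cy': 214.49555041524115, 'dist_coeffs': array([-0.08397669,  0.        ,  0.        ,  0.        ,  0.        ]), 'rvec': array([ 2.14685629, -2.14124733,  0.13980511]), 'tvec': array([0.16333552, 0.554636  , 1.43175877])}
tray_center [([185, 279, 218, 326], 0.94), ([103, 200, 140, 234], 0.94), ([209, 191, 280, 214], 0.76), ([243, 266, 318, 284], 0.42), ([317, 272, 367, 289], 0.28)]
tray_tab [([183, 279, 221, 327], 0.94), ([207, 191, 278, 214], 0.92), ([102, 196, 141, 234], 0.58)]
station [([139, 117, 274, 235], 0.76)]
scale [([412, 200, 508, 303], 0.68)]
pan_center [([408, 201, 509, 304], 0.8)]
block_front_center [([244, 194, 267, 210], 0.53)]
0.7 [0.23190626 0.04823787 0.39268899] [9.93635243e-01 1.12645469e-01 9.81432504e-06 3.30406842e-05]
```

View pics/scene.png

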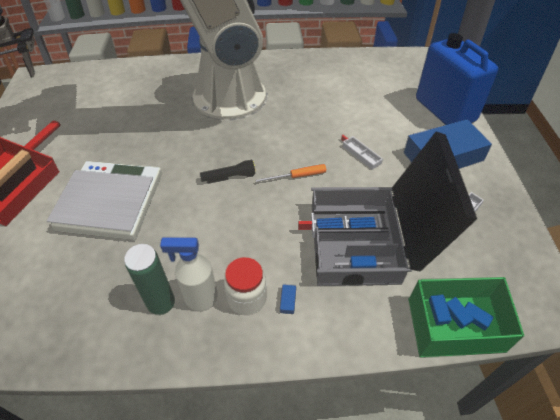

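View pics/top.png

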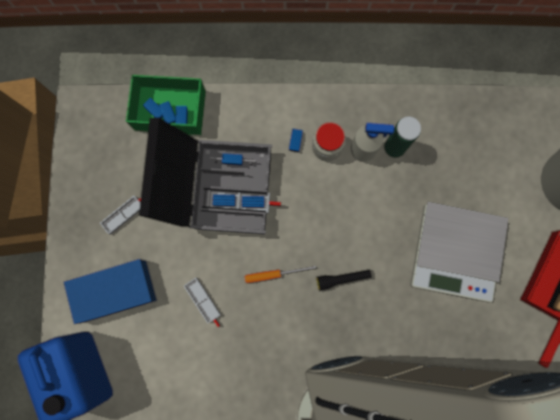

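The scene view shows the station at (360,235) with its red tab at (305,225). In the top view the tab is at (277,204), the scale pan at (462,242), and two smaller look-alike trays lie outside the station. Next I measure from depth.

```bash
cat > m.py <<'E'
from h import *
def rect(P):
    c,(w,h),a=cv2.minAreaRect((P[:,:2]*1000).astype(np.float32)); return np.round(c,1),round(w,1),round(h,1),round(a,2)
for c,tb,sb,pb in [('top',(262,195,292,215),(190,130,285,245),(400,190,520,310)),('scene',(290,213,320,237),(300,180,420,295),(40,150,170,245))]:
    p,d,i=shot(c); h=cv2.cvtColor(p,cv2.COLOR_RGB2HSV)
    def box(b):
        m=np.zeros(d.shape,bool); m[b[1]:b[3],b[0]:b[2]]=1; return m
    red=((h[...,0]<8)|(h[...,0]>172))&(h[...,1]>120)&(h[...,2]>60)
    P,u,v=cloud(d,i,red&box(tb)); print(c,'red',len(P),P.mean(0).round(4),P.min(0).round(4),P.max(0).round(4))
    P,u,v=cloud(d,i,box(sb)); k=(P[:,2]>.066)&(P[:,2]<.074); print('rim',k.sum(),rect(P[k]),np.median(P[k,2]))
    P,u,v=cloud(d,i,box(pb)); k=(P[:,2]>.050)&(P[:,2]<.060); print('pan',k.sum(),rect(P[k]),np.median(P[k,2]))
    k=(P[:,2]>.028)&(P[:,2]<.060); print('scale',k.sum(),rect(P[k]))
    for l in ['can','jar','sprayer','torch','screwdriver']:
        for b in trace(l,c)[:1]:
            P,u,v=cloud(d,i,b['pixels']); print(l,round(b['conf'],2),np.percentile(P,[3,97],axis=0).round(3).tolist())
E
python3 m.py
```

```text
top red 47 [0.5859 0.1883 0.0404] [ 0.5809  0.1734 -0.0073] [0.5999 0.2013 0.0484]
rim 812 (array([631.3, 318.6]), 229.4, 250.1, 86.13) 0.07087993344755114
pan 4780 (array([ 478.8, -327.7]), 229.8, 182.4, 78.45) 0.0549837722845876
scale 6943 (array([ 450.9, -322. ]), 230.9, 239.4, 78.46)
can 0.72 [[0.336, -0.433, 0.028], [0.568, -0.207, 0.06]]
jar 0.62 [[0.715, 0.006, 0.015], [0.79, 0.079, 0.115]]
sprayer 0.63 [[0.714, -0.101, 0.022], [0.762, -0.027, 0.224]]
screwdriver 0.47 [[0.575, 0.182, 0.015], [0.621, 0.374, 0.047]]
scene red 101 [0.5901 0.1879 0.0363] [0.5819 0.1734 0.0198] [0.5945 0.2037 0.0463]
rim 1658 (array([658.3, 317.7]), 236.0, 306.6, 85.24) 0.07080192225499002
pan 4567 (array([ 457.2, -394.8]), 389.9, 205.0, 71.46) 0.055367921638466724
scale 6184 (array([ 438.7, -393.2]), 376.2, 239.4, 78.76)
can 0.96 [[0.739, -0.181, 0.014], [0.792, -0.125, 0.192]]
jar 0.8 [[0.732, 0.001, 0.012], [0.804, 0.077, 0.112]]
sprayer 0.88 [[0.692, -0.109, 0.001], [0.789, -0.029, 0.221]]
torch 0.55 [[0.355, -0.071, 0.001], [0.403, 0.067, 0.042]]
screwdriver 0.73 [[0.376, 0.092, 0.01], [0.41, 0.266, 0.027]]
```

Emit:
carry_out:
  steps:
    - [0,0,0.2,0.5,0.8,0.17,1]
    - [0,0,0.2,0.5,0.8,0.17,1]
    - [0,0,0.2,0.5,0.8,0.17,1]
    - [0,0,0.2,0.5,0.8,0.17,1]
    - [0,0,0.2,0.5,0.8,0.17,1]
    - [0,0,0.2,0.5,0.8,0.17,1]
    - [0,0,0.2,0.5,0.8,0.17,1]
    - [0,0,0.2,0.5,0.8,0.17,1]
    - [0,0,0.2,0.5,0.8,0.17,1]
    - [0,0,0.2,0.5,0.8,0.17,1]

```text
time: 2.55
tool_pos: [0.3897, -0.2093, 0.2995]
tcp_rot: [0.91, 0.415, -0.0, 0.0]
wrist_force: [-0.0, -0.7, 0.1]
width: 0.0917
gripper_force: 0.0
```

Emit:
carry_out:
  steps:
    - [0,0,0.206,0.38,0.7,0.0,1]
    - [0,0,0.206,0.38,0.7,0.0,1]
    - [0,0,0.206,0.38,0.7,0.0,1]
    - [0,0,0.206,0.38,0.7,0.0,1]
    - [0,0,0.206,0.38,0.7,0.0,1]
    - [0,0,0.206,0.38,0.7,0.0,1]
    - [0,0,0.206,0.38,0.7,0.0,1]
    - [0,0,0.206,0.38,0.7,0.0,1]
    - [0,0,0.206,0.38,0.7,0.0,1]
    - [0,0,0.206,0.38,0.7,0.0,1]

```text
time: 3.8
tool_pos: [0.5795, 0.1392, 0.2998]
tcp_rot: [0.732, 0.681, -0.0, 0.0]
wrist_force: [0.7, -0.3, -0.8]
width: 0.0921
gripper_force: 0.0
```

Run:
```python
from h import *
s=sense();print(s['time'],s['tool_pos'],s['tcp_rot'],s['wrist_force'],s['ft_torque'],s['joint_pos'])
p,d,i=shot('wrist','w1.png')
R=cv2.Rodrigues(i['rvec'])[0];print('cam',-R.T@i['tvec'],R[2])
for l in ['tray_center','tray_tab','station']: print(l,[(np.round(b['bbox']).astype(int).tolist(),round(b['conf'],2)) for b in boxes_of(l,'wrist')])
```

```text
3.8 [0.57953126 0.13917643 0.2998032 ] [ 7.31851672e-01  6.81463943e-01 -1.02134186e-04  1.18658781e-04] [ 0.70808318 -0.25404082 -0.76075149] [-0.05309104 -0.06072023 -0.00629992] [ 2.33358592e-01  2.39253874e-01  1.59826889e+00 -3.18487113e-04
  1.30413036e+00  3.04716625e-01]
cam [0.58492049 0.21717584 0.46968723] [-0.02046651 -0.2815301  -0.9593341 ]
tray_center [([31, 0, 104, 55], 0.81), ([124, 87, 177, 222], 0.6), ([261, 3, 307, 151], 0.59)]
tray_tab [([267, 0, 308, 151], 0.84), ([31, 0, 106, 53], 0.66), ([170, 359, 305, 406], 0.38)]
station [([206, 0, 425, 124], 0.77)]
```

View pics/w1.png

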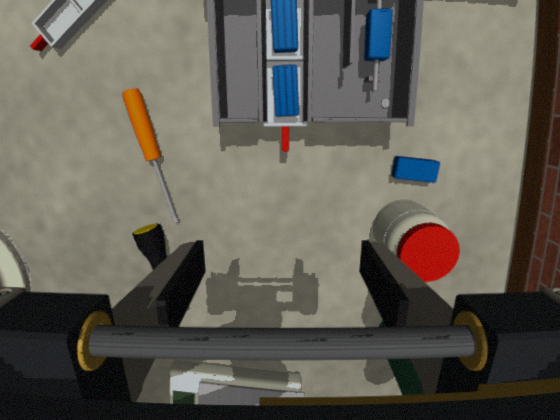

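The wrist view shows the tray front at (285,125) with the tab at (285,138), clear of everything else. Next I fit the tray's axis and the tab.

```bash
cat > m2.py <<'E'
from h import *
def fit(P,ax): # robust line: coordinate ax as function of the other
    o=1-ax; k=np.ones(len(P),bool)
    for _ in range(8):
        c=np.polyfit(P[k,o],P[k,ax],1); r=P[:,ax]-np.polyval(c,P[:,o]); k=abs(r)<max(2.0*r[k].std(),3e-4)
    return c,k.sum(),r[k].std()
p,d,i=shot('wrist'); h=cv2.cvtColor(p,cv2.COLOR_RGB2HSV)
H=d.shape; m=np.zeros(H,bool); m[90:165,265:310]=1
red=((h[...,0]<8)|(h[...,0]>172))&(h[...,1]>120)&m
P,u,v=cloud(d,i,red); k=(P[:,2]>.035)&(P[:,2]<.052)
print('tab',k.sum(),'z',np.median(P[k,2]),P[k].min(0).round(4),P[k].max(0).round(4))
rect=cv2.minAreaRect((P[k,:2]*1000).astype(np.float32)); print(rect)
c,n,s=fit(P[k],0); print('tab axis x=f(y)',c,n,s)
# tray walls: per-image-row white extents
g=p.astype(int).min(2); P4=None
m[:]=0; m[0:128,195:435]=1
P,u,v=cloud(d,i,m)
top=(P[:,2]>.0665)&(P[:,2]<.0745)
Q=P[top];uu=u[top];vv=v[top]
# outer side edges: per row min/max col
for nm,f in [('L',np.min),('R',np.max)]:
    E=np.array([Q[vv==r][getattr(np,'arg'+nm.replace('L','min').replace('R','max'))(uu[vv==r])] for r in range(2,112) if (vv==r).any()])
    print(nm,fit(E,0),np.polyval(fit(E,0)[0],.2))
F=np.array([Q[uu==c][np.argmax(vv[uu==c])] for c in range(222,410) if (uu==c).any()]); F=F[F[:,1]<F[:,1].min()+.02]; c,n,s=fit(F,1);print('front y=f(x)',c,n,s,np.polyval(c,.59))
w=(P[:,2]>.040)&(P[:,2]<.049)&(g[v,u]>120)
Q=P[w];uu=u[w];vv=v[w];print('white',w.sum())
for nm,f in [('min',np.argmin),('max',np.argmax)]:
    E=np.array([Q[vv==r][f(uu[vv==r])] for r in range(2,122) if (vv==r).any()]); c,n,s=fit(E,0);print('wall',nm,c,n,s,np.polyval(c,.2))
E
python3 m2.py
```

```text
tab 148 z 0.042437018278307086 [0.5817 0.1712 0.0377] [0.5905 0.2028 0.0449]
((586.0987548828125, 187.0406494140625), (31.416505813598633, 6.693960189819336), 86.0344009399414)
tab axis x=f(y) [0.06408224 0.57408436] 148 0.002277773682394089
L (array([0.06751466, 0.484972  ]), np.int64(101), np.float64(0.00039762515013961816)) 0.49847493564421275
R (array([0.06597239, 0.7328258 ]), np.int64(103), np.float64(0.0005464083510025502)) 0.74602027541523
front y=f(x) [-0.06689315  0.24911603] 107 0.0001561785501157451 0.20964907353215462
white 153
wall min [0.39900915 0.47373499] 22 0.014761382064620712 0.5535368248288447
wall max [0.39900915 0.47373499] 22 0.014761382064620712 0.5535368248288447
```

Emit:
carry_out:
  steps:
    - [0,0,0.0015,0.0132,0.0936,-0.1,1]
    - [0,0,0.0015,0.0132,0.0936,-0.2,1]
    - [0,0,0.0015,0.0132,0.0936,-0.3,1]
    - [0,0,0.0015,0.0132,0.0936,-0.38,1]
    - [0,0,0.0015,0.0132,0.0936,-0.4,1]
    - [0,0,0.0015,0.0132,0.0936,-0.4,1]
    - [0,0,0.0015,0.0132,0.0936,-0.4,1]

```text
time: 4.92
tool_pos: [0.5879, 0.188, 0.1015]
tcp_rot: [0.73, 0.684, 0.001, 0.001]
wrist_force: [-0.5, 0.5, 0.5]
width: 0.0921
gripper_force: 0.0
```

Run:
```python
from h import *
s=sense();print(s['time'],s['tool_pos'],s['tcp_rot'],s['wrist_force'],s['ft_torque'])
p,d,i=shot('wrist','w2.png'); h=cv2.cvtColor(p,cv2.COLOR_RGB2HSV)
red=(((h[...,0]<8)|(h[...,0]>172))&(h[...,1]>120)).astype(np.uint8)
n,l,st,ce=cv2.connectedComponentsWithStats(red)
for j in range(1,n):
    if st[j,4]>60:
        P,u,v=cloud(d,i,l==j);
        if not len(P): continue
        k=(P[:,2]>.038)&(P[:,2]<.05); print(st[j],ce[j],np.median(P,0),k.sum())
        if k.sum()>20: print(np.median(P[k,2]),cv2.minAreaRect((P[k,:2]*1000).astype(np.float32)))
```

```text
4.925 [0.5878556  0.18800616 0.10153534] [7.29681358e-01 6.83785723e-01 1.33608779e-03 6.45480227e-04] [-0.50416705  0.51864766  0.54048953] [-0.03110408 -0.04937645 -0.01182488]
[274 203  14  40 493] [280.51318458 222.03853955] [0.58639446 0.18701338 0.04257256] 476
0.04258861451432859 ((586.283203125, 186.55325317382812), (32.04020690917969, 8.609234809875488), 86.4210205078125)
```

View pics/w2.png

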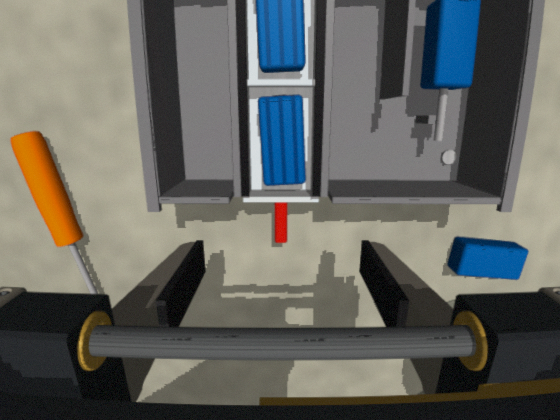

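The tab is at (280,222), midway between the fingers and well separated from the walls. I descend, let it settle and check.

Emit:
carry_out:
  steps:
    - [0,0,0,0,-0.002,-0.06,1]
    - [0,0,0,0,-0.002,-0.12,1]
    - [0,0,0,0,-0.002,-0.16,1]
    - [0,0,0,0,-0.002,-0.178,1]
    - [0,0,0,0,-0.002,-0.178,1]
    - [0,0,0,0,-0.002,-0.178,1]
    - [0,0,0,0,-0.002,-0.178,1]

```text
time: 5.85
tool_pos: [0.5871, 0.1869, 0.0114]
tcp_rot: [0.73, 0.684, 0.001, 0.0]
wrist_force: [-0.2, -0.7, 0.1]
width: 0.0918
gripper_force: 0.0
```

```bash
cat > s.py <<'E'
from h import *
s=sense()
x,y=s['tcp_rot'][:2]
print(round(s['time'],2),s['tool_pos'].round(4) if hasattr(s['tool_pos'],'round') else s['tool_pos'],'yawx',2*np.degrees(np.arctan2(y,x)).round(3),np.round(s['tcp_rot'],4),'F',np.round(s['wrist_force'],2),'T',np.round(s['ft_torque'],3),'w',round(s['width'],4),s['gripper_force'])
E
python3 s.py
```

```text
5.85 [0.5871 0.1869 0.0114] yawx 86.286 [7.296e-01 6.838e-01 6.000e-04 3.000e-04] F [-0.17 -0.7   0.13] T [ 0.012 -0.1    0.048] w 0.0918 0.0
```

Emit:
carry_out:
  steps:
    - [0,0,-0.0005,-0.0014,0,0,0.3]
    - [0,0,-0.0005,-0.0014,0,0,-0.4]
    - [0,0,-0.0005,-0.0014,0,0,-0.65]
    - [0,0,-0.0005,-0.0014,0,0,-0.75]
    - [0,0,-0.0005,-0.0014,0,0,-1]
    - [0,0,-0.0005,-0.0014,0,0,-1]
    - [0,0,-0.0005,-0.0014,0,0,-1]
    - [0,0,-0.0005,-0.0014,0,0,-1]

```text
time: 6.85
tool_pos: [0.5858, 0.1866, 0.0106]
tcp_rot: [0.73, 0.683, -0.0, 0.0]
wrist_force: [-0.5, 0.3, -0.2]
width: 0.0141
gripper_force: 0.0
```

```bash
python3 s.py
```

```text
6.85 [0.5858 0.1866 0.0106] yawx 86.198 [ 0.7302  0.6833 -0.      0.    ] F [-0.51  0.28 -0.19] T [-0.049 -0.074 -0.024] w 0.0141 0.0
```

Emit:
carry_out:
  steps:
    - [0,0,0,0,0,0,-1]
    - [0,0,0,0,0,0,-1]
    - [0,0,0,0,0,0,-1]

```text
time: 7.22
tool_pos: [0.586, 0.1867, 0.0106]
tcp_rot: [0.73, 0.683, 0.0, 0.0]
wrist_force: [1.1, 0.3, -1.2]
width: 0.01
gripper_force: 30.0
```

```bash
python3 s.py
```

```text
7.22 [0.586  0.1867 0.0106] yawx 86.188 [7.302e-01 6.832e-01 1.000e-04 1.000e-04] F [ 1.07  0.34 -1.16] T [-0.077 -0.278 -0.174] w 0.01 29.998193979263306
```

Emit:
carry_out:
  steps:
    - [0,0,0,-0.0003,-0.005,0,-1]
    - [0,0,0,-0.0007,-0.01,0,-1]
    - [0,0,0,-0.001,-0.015,0,-1]
    - [0,0,0,-0.0013,-0.02,0,-1]
    - [0,0,0,-0.0013,-0.02,0,-1]

```text
time: 7.85
tool_pos: [0.5852, 0.1762, 0.0106]
tcp_rot: [0.73, 0.683, -0.0, 0.0]
wrist_force: [1.5, -0.5, -1.6]
width: 0.0098
gripper_force: 30.0
```

```bash
python3 s.py
```

```text
7.85 [0.5852 0.1762 0.0106] yawx 86.19 [ 7.302e-01  6.832e-01 -1.000e-04  1.000e-04] F [ 1.46 -0.54 -1.61] T [-0.066 -0.389 -0.044] w 0.0098 29.996824264526367
```

Emit:
carry_out:
  steps:
    - [0,0,0,0.0002,-0.006,0,-1]
    - [0,0,0,-0.0002,-0.014,0,-1]
    - [0,0,0,-0.0009,-0.024,0,-1]
    - [0,0,0,-0.0016,-0.034,0,-1]
    - [0,0,0,-0.0023,-0.044,0,-1]
    - [0,0,0,-0.0029,-0.054,0,-1]
    - [0,0,0,-0.0034,-0.06,0,-1]

```text
time: 8.72
tool_pos: [0.5834, 0.1463, 0.0106]
tcp_rot: [0.73, 0.683, -0.0, -0.0]
wrist_force: [0.0, 2.2, -0.7]
width: 0.0099
gripper_force: 30.0
```

```bash
python3 s.py
```

```text
8.72 [0.5834 0.1463 0.0106] yawx 86.184 [ 0.7303  0.6832 -0.     -0.    ] F [ 0.05  2.16 -0.72] T [ 0.346 -0.163  0.023] w 0.0099 29.998900294303894
```

Emit:
carry_out:
  steps:
    - [0,0,0,-0.0005,-0.008,0,-1]
    - [0,0,0,-0.0012,-0.018,0,-1]
    - [0,0,0,-0.0019,-0.028,0,-1]
    - [0,0,0,-0.0026,-0.038,0,-1]
    - [0,0,0,-0.0032,-0.048,0,-1]
    - [0,0,0,-0.0039,-0.058,0,-1]
    - [0,0,0,-0.0044,-0.065,0,-1]
    - [0,0,0,-0.0044,-0.065,0,-1]

```text
time: 9.72
tool_pos: [0.5812, 0.1135, 0.0106]
tcp_rot: [0.73, 0.683, -0.0, 0.0]
wrist_force: [-0.5, -3.2, -0.5]
width: 0.0095
gripper_force: 30.0
```

```bash
python3 s.py
```

```text
9.72 [0.5812 0.1135 0.0106] yawx 86.196 [ 7.302e-01  6.832e-01 -3.000e-04  1.000e-04] F [-0.52 -3.17 -0.52] T [-0.447 -0.087  0.017] w 0.0095 29.998532831668854
```

Emit:
carry_out:
  steps:
    - [0,0,0,0,0,0,-0.6]
    - [0,0,0,0,0,0,0]
    - [0,0,0,0,0,0,1]
    - [0,0,0,0,0,0,1]
    - [0,0,0,0,0,0,1]
    - [0,0,0,0,0,0,1]
    - [0,0,0,0,0,0.05,1]
    - [0,0,0,0,0,0.1,1]
    - [0,0,0,0,0,0.2,1]
    - [0,0,0,0,0,0.26,1]
    - [0,0,0,0,0,0.26,1]
    - [0,0,0,0,0,0.26,1]

```text
time: 11.22
tool_pos: [0.5806, 0.114, 0.1397]
tcp_rot: [0.73, 0.683, -0.0, -0.0]
wrist_force: [0.2, 0.7, -0.3]
width: 0.0919
gripper_force: 0.0
```

```bash
python3 s.py
cat > m3.py <<'E'
from h import *
import sys
p,d,i=shot('wrist',sys.argv[1]); h=cv2.cvtColor(p,cv2.COLOR_RGB2HSV); g=p.astype(int).min(2)
red=(((h[...,0]<8)|(h[...,0]>172))&(h[...,1]>120)).astype(np.uint8)
n,l,st,ce=cv2.connectedComponentsWithStats(red)
for j in range(1,n):
    if st[j,4]>60:
        P,u,v=cloud(d,i,l==j); k=(P[:,2]>.038)&(P[:,2]<.075); print('red',st[j],k.sum())
        if k.sum()>20: print(np.median(P[k,2]),cv2.minAreaRect((P[k,:2]*1000).astype(np.float32)))
P,u,v=cloud(d,i)
k=(abs(P[:,2]-.044)<.005)&(abs(P[:,0]-.583)<.05)&(P[:,1]>.10)&(P[:,1]<.206)&(g[v,u]>110)
print('tray top',k.sum(),np.median(P[k,2]),cv2.minAreaRect((P[k,:2]*1000).astype(np.float32)),P[k].min(0),P[k].max(0))
E
python3 m3.py w3.png
```

```text
11.22 [0.5806 0.114  0.1397] yawx 86.2 [ 7.302e-01  6.833e-01 -5.000e-04 -3.000e-04] F [ 0.17  0.73 -0.33] T [-0.005 -0.061  0.013] w 0.0919 0.0
red [277 190  12  35 387] 347
0.04046321035979867 ((580.1049194335938, 113.07951354980469), (31.79261016845703, 8.105374336242676), 86.23236846923828)
red [ 467  260   93   35 2221] 0
tray top 1175 0.04234619817701154 ((584.1771850585938, 168.3919219970703), (77.78018951416016, 55.64513397216797), 86.47286224365234) [0.55409883 0.12900447 0.03971626] [0.61396765 0.20597922 0.04495654]
```

View pics/w3.png

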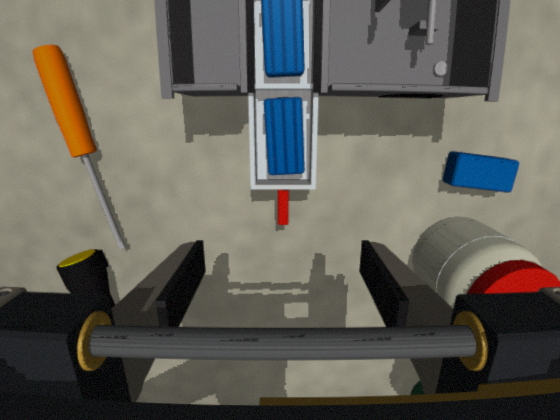

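The tray front is at image row 188, both blocks are lying in it, and its centre is about 6 mm inside the mouth. I regrip it across the 56 mm just ahead of the front face.

Emit:
carry_out:
  steps:
    - [0,0,0,0.0116,0.1,0,1]
    - [0,0,0,0.0116,0.164,-0.04,1]
    - [0,0,0,0.0116,0.164,-0.1,1]
    - [0,0,0,0.0116,0.164,-0.1,1]
    - [0,0,0,0.0116,0.164,-0.16,1]
    - [0,0,0,0.0116,0.164,-0.21,1]
    - [0,0,0,0.0116,0.164,-0.237,1]
    - [0,0,0,0.0116,0.164,-0.237,1]
    - [0,0,0,0.0116,0.164,-0.237,1]

```text
time: 12.4
tool_pos: [0.5878, 0.1962, 0.0231]
tcp_rot: [0.73, 0.683, 0.001, 0.0]
wrist_force: [0.1, -0.2, 0.1]
width: 0.092
gripper_force: 0.0
```

```bash
python3 s.py
```

```text
12.4 [0.5878 0.1962 0.0231] yawx 86.186 [7.302e-01 6.832e-01 6.000e-04 3.000e-04] F [ 0.15 -0.16  0.13] T [-0.037 -0.106 -0.019] w 0.092 0.0
```

Emit:
carry_out:
  steps:
    - [0,0,0,-0.0014,0,-0.002,0.5]
    - [0,0,0,-0.0014,0,-0.002,0.35]
    - [0,0,0,-0.0014,0,-0.002,0.28]
    - [0,0,0,-0.0014,0,-0.002,0.24]
    - [0,0,0,-0.0014,0,-0.002,0.2]
    - [0,0,0,-0.0014,0,-0.002,0.1]
    - [0,0,0,-0.0014,0,-0.002,-0.2]
    - [0,0,0,-0.0014,0,-0.002,-0.2]

```text
time: 13.4
tool_pos: [0.5866, 0.1962, 0.0212]
tcp_rot: [0.73, 0.683, 0.0, 0.0]
wrist_force: [1.1, -1.1, 2.0]
width: 0.056
gripper_force: 30.0
```

```bash
python3 s.py
```

```text
13.4 [0.5866 0.1962 0.0212] yawx 86.198 [7.302e-01 6.833e-01 2.000e-04 1.000e-04] F [ 1.11 -1.06  2.05] T [-0.14  -0.282 -0.035] w 0.056 29.999548494815826
```

Emit:
carry_out:
  steps:
    - [0,0,0,-0.0002,-0.006,0,-0.5]
    - [0,0,0,-0.0007,-0.014,0,-0.5]
    - [0,0,0,-0.0013,-0.024,0,-0.5]
    - [0,0,0,-0.002,-0.034,0,-0.5]
    - [0,0,0,-0.0026,-0.044,0,-0.5]
    - [0,0,0,-0.0034,-0.056,0,-0.5]
    - [0,0,0,-0.0042,-0.068,0,-0.5]
    - [0,0,0,-0.005,-0.08,0,-0.5]

```text
time: 14.4
tool_pos: [0.5838, 0.1557, 0.021]
tcp_rot: [0.73, 0.683, -0.0, -0.0]
wrist_force: [2.4, 0.2, -3.6]
width: 0.0558
gripper_force: 30.0
```

```bash
python3 s.py
```

```text
14.4 [0.5838 0.1557 0.021 ] yawx 86.188 [ 7.302e-01  6.832e-01 -1.000e-04 -0.000e+00] F [ 2.43  0.25 -3.6 ] T [ 0.188 -0.489 -0.176] w 0.0558 30.00309705734253
```

Emit:
carry_out:
  steps:
    - [0,0,0,0.0004,-0.006,0,-0.5]
    - [0,0,0,0,-0.014,0,-0.5]
    - [0,0,0,-0.0008,-0.026,0,-0.5]
    - [0,0,0,-0.0017,-0.04,0,-0.5]
    - [0,0,0,-0.0026,-0.054,0,-0.5]
    - [0,0,0,-0.0036,-0.068,0,-0.5]
    - [0,0,0,-0.0046,-0.082,0,-0.5]
    - [0,0,0,-0.0056,-0.096,0,-0.5]

```text
time: 15.4
tool_pos: [0.581, 0.1077, 0.0211]
tcp_rot: [0.73, 0.683, -0.0, -0.0]
wrist_force: [-0.4, -0.0, -4.9]
width: 0.0558
gripper_force: 30.0
```

```bash
python3 s.py
```

```text
15.4 [0.581  0.1077 0.0211] yawx 86.196 [ 0.7302  0.6832 -0.     -0.    ] F [-0.44 -0.04 -4.93] T [-0.107 -0.083  0.069] w 0.0558 29.997991025447845
```

Emit:
carry_out:
  steps:
    - [0,0,0,-0.0006,-0.01,0,-0.5]
    - [0,0,0,-0.0013,-0.02,0,-0.5]
    - [0,0,0,-0.002,-0.03,0,-0.5]
    - [0,0,0,-0.0027,-0.04,0,-0.5]
    - [0,0,0,-0.0034,-0.052,0,-0.5]
    - [0,0,0,-0.0043,-0.064,0,-0.5]
    - [0,0,0,-0.0053,-0.08,0,-0.5]
    - [0,0,0,-0.0053,-0.08,0,-0.5]

```text
time: 16.4
tool_pos: [0.5783, 0.0675, 0.0211]
tcp_rot: [0.73, 0.683, -0.0, -0.0]
wrist_force: [-0.6, -0.1, -3.9]
width: 0.0557
gripper_force: 30.0
```

```bash
python3 s.py
python3 - <<'E'
from h import *
p,d,i=shot('wrist','w4.png'); P,u,v=cloud(d,i); g=p.astype(int).min(2); b=p.astype(int)
tc=np.array(sense()['tool_pos']); 
k=(P[:,2]>.030)&(P[:,2]<.055)&(abs(P[:,0]-tc[0]-.001)<.033)&(P[:,1]<.19)&(P[:,1]>.06)&(g[v,u]>95)
Q=P[k]; print(k.sum(),Q.min(0),Q.max(0))
# side rim plane: use top-most per y bin
for y in np.arange(.06,.19,.015):
    q=Q[abs(Q[:,1]-y)<.0075]
    if len(q)>8: print(round(y,3),len(q),np.percentile(q[:,2],[50,90]).round(4),q[:,0].min().round(4),q[:,0].max().round(4))
E
```

```text
16.4 [0.5783 0.0675 0.0211] yawx 86.156 [ 7.304e-01  6.830e-01 -1.000e-04 -0.000e+00] F [-0.57 -0.1  -3.94] T [-0.08  -0.096  0.   ] w 0.0557 29.99784529209137
6220 [0.54946729 0.06007694 0.03001673] [0.61237487 0.17344638 0.04767195]
0.06 198 [0.0435 0.0442] 0.5497 0.6056
0.075 449 [0.0436 0.0443] 0.5495 0.6082
0.09 1452 [0.036  0.0441] 0.5511 0.6079
0.105 506 [0.044  0.0448] 0.5523 0.6088
0.12 553 [0.0441 0.045 ] 0.5534 0.6099
0.135 604 [0.0444 0.0453] 0.5542 0.6112
0.15 679 [0.0446 0.0455] 0.5551 0.6123
0.165 1729 [0.0449 0.0457] 0.5561 0.6124
0.18 50 [0.0448 0.0457] 0.5572 0.5709
```

View pics/w4.png

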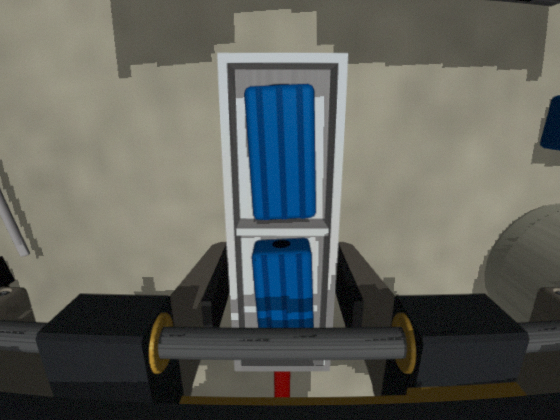

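The tray is clear of the station with both blocks lying in it and the front about 0.8° low. I lift, level and carry it.

Emit:
carry_out:
  steps:
    - [-0.001,0,0,0,0,0.01,-0.5]
    - [-0.002,0,0,0,0,0.03,-0.5]
    - [-0.003,0,0,0,0,0.06,-0.5]
    - [-0.004,0,0,0,0,0.1,-0.5]
    - [-0.0045,0,0,0,0,0.14,-0.5]
    - [-0.0045,0,0,0,0,0.18,-0.5]
    - [-0.0045,0,0,0,0,0.21,-0.5]
    - [-0.0045,0,0,0,0,0.23,-0.5]
    - [-0.0045,0,0,0,0,0.24,-0.5]
    - [-0.0045,0,0,0,0,0.24,-0.5]

```text
time: 17.7
tool_pos: [0.5784, 0.0682, 0.1411]
tcp_rot: [0.73, 0.683, -0.005, 0.005]
wrist_force: [-0.2, -0.5, -4.2]
width: 0.0557
gripper_force: 30.0
```

Emit:
carry_out:
  steps:
    - [0,0,-0.002,-0.005,-0.02,0,-0.5]
    - [0,0,-0.005,-0.014,-0.055,0,-0.5]
    - [0,0,-0.009,-0.025,-0.1,0,-0.5]
    - [0,0,-0.013,-0.037,-0.15,0,-0.5]
    - [0,0,-0.017,-0.05,-0.2,0,-0.5]
    - [0,0,-0.021,-0.062,-0.25,0,-0.5]
    - [0,0,-0.025,-0.075,-0.3,0,-0.5]
    - [0,0,-0.029,-0.087,-0.35,0,-0.5]
    - [0,0,-0.033,-0.1,-0.4,0,-0.5]
    - [0,0,-0.036,-0.111,-0.445,0,-0.5]
    - [0,0,-0.038,-0.12,-0.48,0,-0.5]
    - [0,0,-0.039,-0.125,-0.5,0,-0.5]

```text
time: 19.2
tool_pos: [0.5153, -0.1831, 0.141]
tcp_rot: [0.771, 0.637, -0.005, 0.005]
wrist_force: [0.2, -0.3, -4.6]
width: 0.0558
gripper_force: 30.0
```

Emit:
carry_out:
  steps:
    - [0,0,-0.001,-0.006,-0.025,0,-0.5]
    - [0,0,-0.002,-0.015,-0.06,0,-0.5]
    - [0,0,-0.003,-0.028,-0.11,0,-0.5]
    - [0,0,-0.004,-0.04,-0.16,0,-0.5]
    - [0,0,-0.004,-0.052,-0.21,0,-0.5]
    - [0,0,-0.004,-0.065,-0.26,0,-0.5]
    - [0,0,-0.004,-0.074,-0.295,0,-0.5]
    - [0,0,-0.004,-0.08,-0.32,0,-0.5]
    - [0,0,-0.004,-0.082,-0.332,0,-0.5]
    - [0,0,-0.004,-0.082,-0.332,0,-0.5]
    - [0,0,-0.004,-0.082,-0.332,0,-0.5]

```text
time: 20.58
tool_pos: [0.475, -0.3473, 0.141]
tcp_rot: [0.774, 0.633, -0.005, 0.005]
wrist_force: [0.4, -0.6, -4.0]
width: 0.0555
gripper_force: 30.0
```

```bash
python3 s.py
cat > m4.py <<'E'
from h import *
import sys
p,d,i=shot('wrist',sys.argv[1]); P,u,v=cloud(d,i); g=p.astype(int).min(2)
s=sense(); tc=np.array(s['tool_pos']); a=2*np.arctan2(s['tcp_rot'][1],s['tcp_rot'][0])
ax=np.array([np.cos(a),np.sin(a)]); n=np.array([-np.sin(a),np.cos(a)])
L=(P[:,:2]-tc[:2])@ax; W=(P[:,:2]-tc[:2])@n; Z=P[:,2]-tc[2]
k=(Z>.015)&(Z<.035)&(abs(W)<.033)&(L>-.05)&(L<.13)&(g[v,u]>95)
print('L max',np.percentile(L[k],[99,99.8]),'W',W[k].min(),W[k].max())
e=k&(abs(W)>.0245)
print('rim slope mm/100mm',np.polyfit(L[e],Z[e],1)*[100,1000],'rim z at grip')
for c in ['top','scene']:
    p,d,i=shot(c,c+sys.argv[1])
E
python3 m4.py w5.png
```

```text
20.57 [ 0.475  -0.3473  0.141 ] yawx 78.486 [ 0.7745  0.6326 -0.0051  0.0047] F [ 0.44 -0.62 -3.99] T [-0.095 -0.105 -0.014] w 0.0555 29.9979767203331
L max [0.10409986 0.1042924 ] W -0.029070167605199138 0.029063735044280916
rim slope mm/100mm [ 0.08945273 22.32153824] rim z at grip
```

Emit:
carry_out:
  steps:
    - [0,0,0,0,0,-0.015,-0.5]
    - [0,0,0,0,0,-0.04,-0.5]
    - [0,0,0,0,0,-0.07,-0.5]
    - [0,0,0,0,0,-0.1,-0.5]
    - [0,0,0,0,0,-0.12,-0.5]
    - [0,0,0,0,0,-0.135,-0.5]
    - [0,0,0,0,0,-0.145,-0.5]
    - [0,0,0,0,0,-0.15,-0.5]
    - [0,0,0,0,0,-0.154,-0.5]
    - [0,0,0,0,0,-0.154,-0.5]

```text
time: 21.98
tool_pos: [0.475, -0.3479, 0.0642]
tcp_rot: [0.775, 0.632, -0.005, 0.005]
wrist_force: [1.0, 0.2, -3.7]
width: 0.0559
gripper_force: 30.0
```

Emit:
carry_out:
  steps:
    - [0,0,0,0,0,-0.002,-0.5]
    - [0,0,0,0,0,-0.004,-0.5]
    - [0,0,0,0,0,-0.004,-0.5]

```text
time: 22.35
tool_pos: [0.4749, -0.3478, 0.062]
tcp_rot: [0.775, 0.632, -0.005, 0.005]
wrist_force: [-0.0, 0.3, -4.9]
width: 0.0556
gripper_force: 30.0
```

```bash
python3 s.py
```

```text
22.35 [ 0.4749 -0.3478  0.062 ] yawx 78.458 [ 0.7746  0.6324 -0.0052  0.0048] F [-0.03  0.27 -4.88] T [-0.058 -0.067  0.021] w 0.0556 29.997902512550354
```

Emit:
carry_out:
  steps:
    - [0,0,0,0,0,-0.001,-0.5]
    - [0,0,0,0,0,-0.002,-0.5]
    - [0,0,0,0,0,-0.002,-0.5]

```text
time: 22.72
tool_pos: [0.4749, -0.3478, 0.061]
tcp_rot: [0.775, 0.632, -0.005, 0.005]
wrist_force: [0.9, 0.2, -3.3]
width: 0.0557
gripper_force: 30.0
```

Emit:
carry_out:
  steps:
    - [0,0,0,0,0,-0.0005,-0.5]
    - [0,0,0,0,0,-0.001,-0.5]
    - [0,0,0,0,0,-0.001,-0.5]

```text
time: 23.1
tool_pos: [0.475, -0.3479, 0.0606]
tcp_rot: [0.775, 0.632, -0.005, 0.005]
wrist_force: [-0.6, -0.2, -3.6]
width: 0.056
gripper_force: 30.0
```

Emit:
carry_out:
  steps:
    - [0,0,0,0,0,-0.0005,-0.5]
    - [0,0,0,0,0,-0.001,-0.5]
    - [0,0,0,0,0,-0.001,-0.5]

```text
time: 23.48
tool_pos: [0.475, -0.3478, 0.0605]
tcp_rot: [0.775, 0.632, -0.005, 0.005]
wrist_force: [-2.2, 1.8, 4.1]
width: 0.0553
gripper_force: 30.0
```

Emit:
carry_out:
  steps:
    - [0,0,0,0,0,-0.0005,-0.5]
    - [0,0,0,0,0,-0.001,-0.5]
    - [0,0,0,0,0,-0.001,-0.5]

```text
time: 23.85
tool_pos: [0.475, -0.3479, 0.0605]
tcp_rot: [0.775, 0.632, -0.005, 0.005]
wrist_force: [-2.9, 3.4, 11.1]
width: 0.0558
gripper_force: 30.0
```

The tray is on the pan. I ease off the press, release, rise and check.

Emit:
carry_out:
  steps:
    - [0,0,0,0,0,0.001,-0.5]
    - [0,0,0,0,0,0.001,0.3]
    - [0,0,0,0,0,0.001,0.5]
    - [0,0,0,0,0,0.001,0.8]
    - [0,0,0,0,0,0.001,0.8]
    - [0,0,0,0,0,0.001,0.8]
    - [0,0,0,0,0,0.02,0.8]
    - [0,0,0,0,0,0.05,0.8]
    - [0,0,0,0,0,0.12,0.8]
    - [0,0,0,0,0,0.2,0.8]
    - [0,0,0,0,0,0.3,0.8]
    - [0,0,0,0,0,0.36,0.8]

```text
time: 25.35
tool_pos: [0.4756, -0.3483, 0.2437]
tcp_rot: [0.775, 0.632, -0.005, 0.007]
wrist_force: [0.6, -0.4, 0.3]
width: 0.0828
gripper_force: 0.0
```

Emit:
carry_out:
  steps:
    - [0,0,0,-0.05,0.1,0,0.8]
    - [0,0,0,-0.15,0.2,0,0.8]
    - [0,0,0,-0.2,0.3,0,0.8]
    - [0,0,0,-0.2,0.4,0,0.8]
    - [0,0,0,-0.2,0.4,0,0.8]
    - [0,0,0,-0.2,0.4,0,0.8]
    - [0,0,0,-0.2,0.4,0,0.8]

```text
time: 26.22
tool_pos: [0.3753, -0.1488, 0.2399]
tcp_rot: [0.775, 0.632, -0.005, 0.005]
wrist_force: [0.2, -0.1, 0.2]
width: 0.083
gripper_force: 0.0
```

```bash
python3 s.py
python3 - <<'E'
from h import *
p,d,i=shot('top','top2.png'); P,u,v=cloud(d,i)
k=(abs(P[:,0]-.479)<.13)&(abs(P[:,1]+.328)<.13)
r=k&(P[:,2]>.07)&(P[:,2]<.1); print('tray',r.sum(),cv2.minAreaRect((P[r,:2]*1000).astype(np.float32)),np.percentile(P[r,2],[10,50,90]))
q=k&(P[:,2]>.05)&(P[:,2]<.06); print('pan',cv2.minAreaRect((P[q,:2]*1000).astype(np.float32)))
shot('scene','scene2.png')
E
```

```text
26.23 [ 0.3753 -0.1488  0.2399] yawx 78.402 [ 0.7749  0.632  -0.0051  0.0051] F [ 0.19 -0.09  0.18] T [-0.01  -0.045 -0.063] w 0.083 0.0
tray 785 ((477.3572998046875, -343.0635070800781), (204.84754943847656, 54.3876838684082), 76.57904052734375) [0.07498784 0.08075579 0.08523027]
pan ((511.2933044433594, -334.6082763671875), (230.74403381347656, 116.71426391601562), 77.76043701171875)
```

View pics/top2.png

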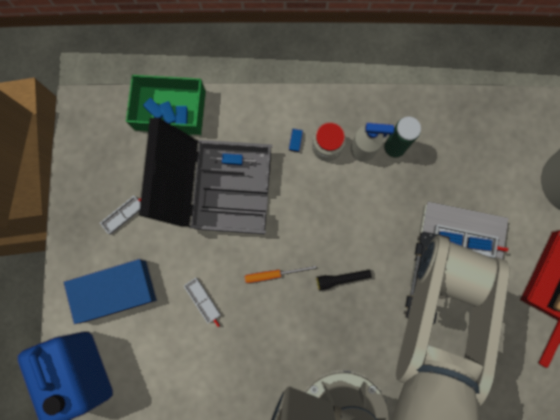

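View pics/scene2.png

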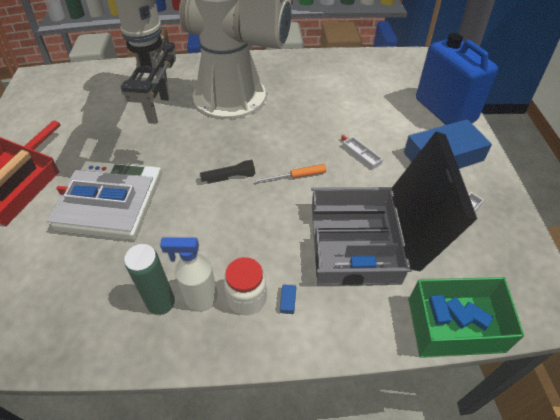

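The scene view shows the tray on the pan at (98,192) with both blocks in it. The channel is empty, and nothing else on the bench has moved. In the top view the arm hides part of the tray, but the fit puts it within about 3 mm of the pan's centre.

```bash
python3 -c "
from rig import *
print(sign_off())"
```

```text
the job is handed in; nothing more can be done
None
```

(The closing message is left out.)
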